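# Roll the pipe sleeve to the gauge pointer

### The job

Bring the steel pipe sleeve lying in the rubber-floored lane to the gauging place: roll it along the lane by pushing on its top with the fingertips, in as many strokes as it takes, until its middle is level with the brass pointer, and leave it resting there, square across the lane. Touch the sleeve on its top only (do not push it from behind, pinch it or lift it), and leave the valves, couplings and wrench standing about where they are.

Things in the scene. Friction and masses are not known exactly. Their poses are not given: they have to be found in the camera images.
- sleeve: Steel pipe sleeve, a cylinder 60 mm in diameter, 80 mm long (0.3 to 0.6 kg), ends closed by flat black caps, lying across the lane. Origin at its centre, 30 mm below its top; own x is the cylinder axis, y and z turn as it rolls. It rolls without slipping, half as far as a fingertip sticking to its top moves; with rolling drag: let go at 0.1 m/s it runs on about 12 mm.
- lane: Fixed shallow lane with a dark rubber floor and aluminium rims: 112 mm wide and 480 mm long over all, inside 92 mm by 460 mm. Its long axis, along which the sleeve rolls, is its own y axis; x points across it, z up. Origin at the centre of its underside on the counter; the floor is 6 mm and the rims 16 mm above the origin.
- pointer_tip (a point): Tip of the flat brass pointer of a fixed gauge stand (52 mm high) beside the lane, on the side away from the robot, 40 mm above the counter and 52 mm from the lane centre line, clear of the sleeve. It points square across the lane; axes parallel to the lane. The sleeve centre must come level with it along the lane (lane y): 80 to 160 mm from its start, to either side.
- valve_edge: Bystander: loose ball valve standing on end beside the lane on the pointer's side, 48 mm in diameter, body 62 mm and blue lever 106 mm high. Origin at the centre of its underside, z up.
- valve_big: Bystander: loose ball valve on the robot's side of the lane, 55 mm in diameter, lever 122 mm high. Origin at the centre of its underside, z up.
- valve_small: Bystander: loose small ball valve on the robot's side, 36 mm in diameter, lever 80 mm high. Origin at the centre of its underside, z up.
- coupling_a: Bystander: loose steel coupling standing on end on the pointer's side, 52 mm in diameter, 55 mm high. Origin at the centre of its underside, z up.
- coupling_b: Bystander: loose steel coupling standing on end on the robot's side, 42 mm in diameter, 45 mm high. Origin at the centre of its underside, z up.
- coupling_c: Bystander: loose steel coupling standing on end to the left of the lane, 64 mm in diameter, 65 mm high. Origin at the centre of its underside, z up.
- wrench: Bystander: loose wrench lying flat on the counter to the right of the lane. Origin at its underside, long axis x.
Things that resemble listed ones, but are neither listed nor needed, are in the scene too. Leave any green look-alike of the sleeve alone.

How it is judged:
By the outcome, as a careful person would: the job done as asked, in the order asked, and still so for the second after the job is handed in, with the robot touching nothing.
It also fails if it takes over 54 s, if anything falls off the work surface, if the arm or the gripper's body presses on something with over 40 N, if the wrist force passes 120 N, or if a joint passes its speed limit or range.

### The arm

A 7-joint arm with a two-finger parallel gripper is mounted at the origin on the work surface. World frame = base frame: x ahead of the robot, y to its left, z up, the work surface at z = 0. Lengths are in m, angles in rad, forces in N, time in s.
With the tool pointing down it reaches from about 0.425 to 0.925 m from the base axis. Payload 6.8 kg.
Tool frame: the origin (TCP) lies midway between the tips of the shut fingers; the grasp point (between the pads) lies 19 mm behind it; z points along the fingers, y is the direction in which the jaws open and shut (so a half turn about z gives the same grasp; the last joint's range is limited). The gripper opens to 85 mm and grips with 20 to 120 N. Pads are 22 mm wide; open, the fingers measure 114 mm over their backs; the gripper's body (76 mm by 85 mm) begins 54 mm behind the grasp point. The pads swing forward as they close: fully open they stand 13 mm farther back than shut.
Start: joints at [-1.215, 0.477, 0.022, 1.555, -0.011, 1.109, -0.083], TCP at [0.302, 0.604, 0.231] pointing down, gripper open.
Joint ranges: [-2.96, 2.96], [-0.34, 2.1], [-1.41, 1.46], [0.24, 2.44], [-1.37, 4.51], [0.17, 1.92], [-2.96, 2.96]. Speed limits (rad/s): [2.39, 2.39, 3.14, 3.14, 3.14, 3.14, 3.14].

### API

Orientations are given as a rotation vector (axis times angle).
In Python, from bench import r, imaging gives the robot as it stands.
- The arm moves only by the tool jog_arm, never from a script. Its argument "rows" is a list of rows, each an object with "delta_rot": the turn, a rotation vector about the tool's x, y, z in degrees, a list of three; "xyz": the shift along the tool's x, y, z in cm, a list of three; "fingers": the closure, from 0 (fully open) to 1 (shut). A call has exactly 5 rows; each row is the pose to reach, as a shift and turn from the pose measured when the call began, along the tool's axes at that moment; what a row does not reach only later rows make up. A row lasts 1/12 s, in which the tool goes at most 41.7 mm and 7.16 degrees, less where a joint would pass 70% of its speed; a pose out of reach is approached as far as the arm can. A call with a gripper value outside its range is refused whole. The fingers move at their own pace and stop on an object; "grip_force" is the grip in N (left out, the last holds). Time passes only in rows, so rows that repeat a pose let the fingers close, or fill a call up. It gives the time, the measured TCP pose, the force and the opening at its end, in the units of the state.
- r.get_obs(): the state, without advancing time (a new reading comes with each control period).
- imaging.grab_frame(name): name is "side" or "top" or "wrist"; returns the picture (400x640x3 uint8, blue, green, red); there is no depth.
- imaging.camera_info(name): a dict with "camera_matrix" (3x3 intrinsics, pixels), "k1" (the pictures are not rectified: a ray, as slopes to the right and down, at radius r is drawn at 1 + k1 r^2 times it, then the intrinsics apply), "xyz" and "attitude" of the camera in the world. Camera axes: x right, y down, z forward; pixel columns grow to the right and rows downward; lengths in m; the calibration is good to about 2 mm. A picture is of the moment at which its call begins: read the wrist's pose just before it. camera_info takes no time and is no camera call; for the wrist camera it gives the pose at the moment of the call.
- r.hand_in(): hands the job in, once; it reports no verdict.
Trained networks look in the newest picture that a camera, given by its name, has taken for a name from the list of things; names that differ only in an ending like _2 or _b are one class to them, and where a whole thing is asked for, a point or a joint stands for the part that bears it (a point fixed in the world has none). Each returns a list of dicts, best first, with "conf" (0 to 1); they miss things now and then, are a little off and sometimes report something else, mostly with a low value. They report only what shows in the picture. A call takes as long as a camera call. They do not tell look-alikes from the thing itself.
- imaging.find_in(camera, query): "position" ([column, row] in pixels, amid what is visible of it).
- imaging.cut_out(camera, query): "region" (400x640 bool, what is visible of it) and "position" ([column, row] in pixels, amid what is visible of it).
- imaging.tip_of(camera, query): "position" ([column, row] in pixels: a listed point, or the origin of a listed thing).
The state is a dict: "clock": time; "joints": joint angles; "qvel": joint speeds; "tau": joint torques, N m; "tcp_pos": TCP position; "orientation": TCP orientation; "contact_force": force on the tool from outside, world axes, zero at the start; "moment": the same for the moment, N m; "grip_width": finger opening in m.
Only numpy, scipy, OpenCV 4.12 (cv2) and the standard library are available. Lean on these libraries where they do the work, as an engineer would, in place of code of your own. Each camera call takes 0.05 s, during which the arm holds its last target.

## Working session

There is one attempt and no reset: what is moved stays moved. The work goes in short steps, Python scripts to look and compute and a tool call to move; the robot and the scene stay as the last step left them, time stands still between calls to the robot, and variables do not carry over. Pictures are saved under pics/ and viewed, and the job is handed in when it is done.

Besides the shell and the picture viewer there is one more tool, called after "Call:" as name([rows], argument=value, ...), one row to a line, values as JSON. jog_arm: Moves the arm, as the interface text tells. Its arguments: {"type":"object","properties":{"rows":{"type":"array","items":{"type":"object","properties":{"delta_rot":{"type":"array","items":{"type":"number"}},"xyz":{"type":"array","items":{"type":"number"}},"fingers":{"type":"number"}}}},"grip_force":{"type":"number"}},"required":["rows"]}

```bash
mkdir -p pics; ls
python3 - <<'E'
from bench import r, imaging
import cv2
print(r.get_obs())
for n in ("side","top"):
    im=imaging.grab_frame(n); cv2.imwrite(f"pics/{n}0.png",im)
    print(n,imaging.camera_info(n))
    for q in ("sleeve","pointer_tip","lane"):
        print(q,[(round(d['conf'],2),d['position']) for d in imaging.tip_of(n,q)])
print(imaging.camera_info("wrist"),r.get_obs()['clock'])
E
```

```text
pics
{'clock': 0.0, 'joints': array([-1.21511198,  0.47779321,  0.02236386,  1.55646571, -0.01150575,
        1.1093457 , -0.08304073]), 'qvel': array([-4.45550119e-04, -1.18274975e-03, -1.16648032e-03,  1.10054173e-03,
        4.61284444e-05, -4.01365502e-04,  1.38850793e-03]), 'tau': array([-2.05038609e-04, -5.96439779e+01,  1.60787389e+00, -2.81205457e+01,
        1.24592695e-02,  9.08956106e-03,  2.57656740e-05]), 'tcp_pos': array([0.30170391, 0.60313393, 0.23032482]), 'orientation': array([-7.21845666e-01, -3.05724031e+00,  2.92322095e-03]), 'contact_force': array([-0.80899524,  1.15415297,  0.02109218]), 'moment': array([-0.00642719, -0.01078271,  0.00554686]), 'grip_width': 0.08522227876206917}
side {'camera_matrix': array([[416.94877279,   0.        , 321.49600807],
       [  0.        , 416.94877279, 196.11588671],
       [  0.        ,   0.        ,   1.        ]]), 'k1': 0.00033083139733914343, 'xyz': array([ 0.1836388 , -0.6026466 ,  0.84329105]), 'attitude': array([-2.34988575,  0.58618837, -0.2282134 ])}
sleeve [(0.72, [232.9, 193.9]), (0.57, [318.2, 204.6]), (0.51, [27
[... 173 characters left out ...]
 , 399.969392  , 199.41310136],
       [  0.        ,   0.        ,   1.        ]]), 'k1': 0.010739253052709933, 'xyz': array([ 2.99575041e-01, -3.92531647e-04,  1.16572993e+00]), 'attitude': array([-2.05808545,  2.15689307, -0.22926837])}
sleeve [(0.65, [266.3, 279.7]), (0.58, [313.3, 208.8])]
pointer_tip [(0.61, [269.6, 189.2])]
lane [(0.94, [317.7, 212.3]), (0.16, [310.9, 250.5])]
{'camera_matrix': array([[347.93018385,   0.        , 324.62670463],
       [  0.        , 347.93018385, 202.14201204],
       [  0.        ,   0.        ,   1.        ]]), 'k1': -0.05620212648065378, 'xyz': array([0.23598877, 0.63801035, 0.37303085]), 'attitude': array([2.4495595 , 1.51288991, 0.22728601])} 0.4
```

View pics/side0.png

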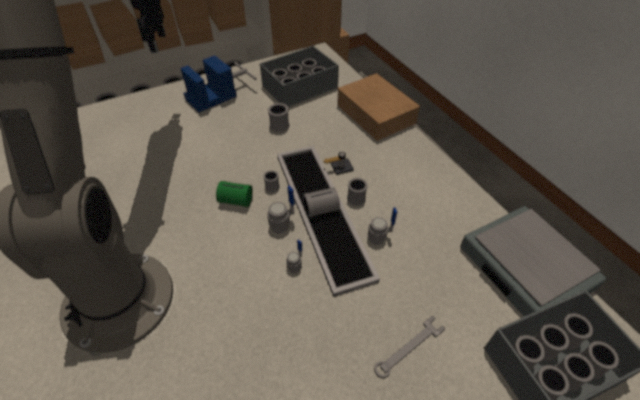

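View pics/top0.png

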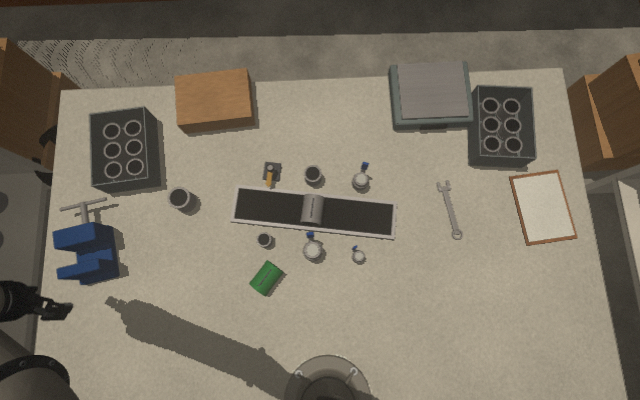

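The candidates for the sleeve are the grey cylinder in the lane (top 313,208; side 320,203) and the green cylinder (top 266,279; side 234,194). The second is the green look-alike and (272,187) in side is a coupling, so I choose the grey one in the lane.

Run:
```python
import cv2
im=cv2.imread("pics/top0.png")[150:270,225:405]; cv2.imwrite("pics/topc.png",cv2.resize(im,None,fx=4.4,fy=4.4,interpolation=cv2.INTER_CUBIC))
im=cv2.imread("pics/side0.png")[140:300,250:410]; cv2.imwrite("pics/sidec.png",cv2.resize(im,None,fx=3.75,fy=3.75,interpolation=cv2.INTER_CUBIC))
```

```text
(no output)
```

View pics/topc.png

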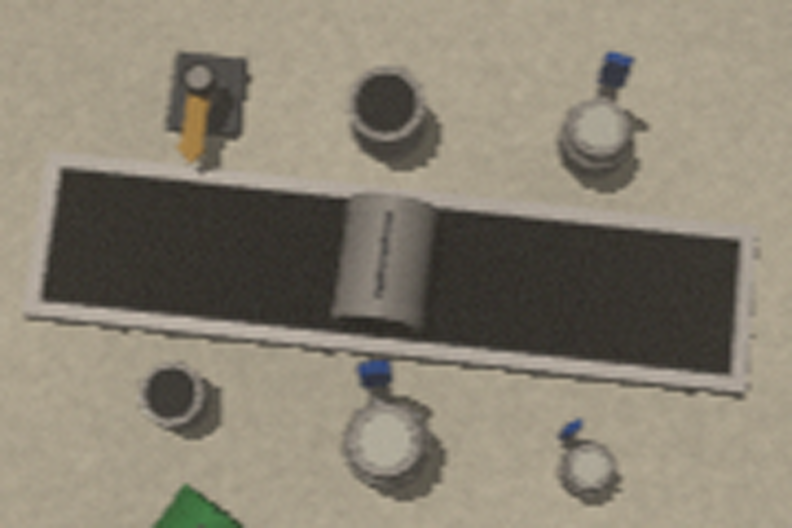

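View pics/sidec.png

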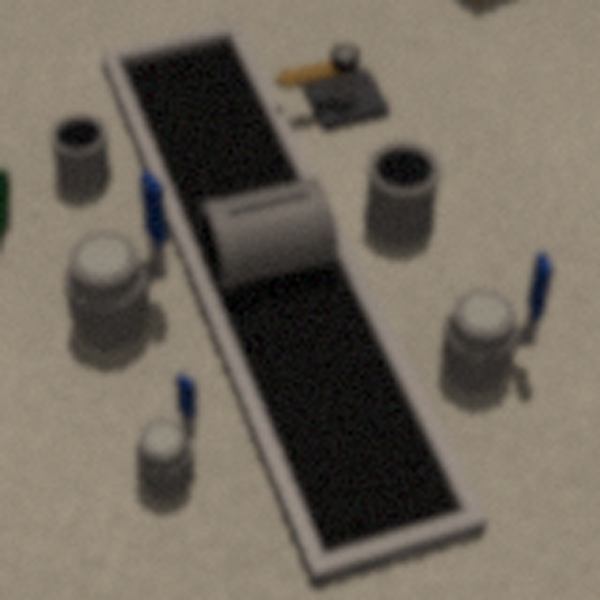

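The crops show the grey, marked sleeve in the lane (top crop 385,260), with the pointer tip at top crop (190,160) and side crop (277,82). The big valve's lever stands close to the lane by the sleeve. Next I fit the lane, pointer and sleeve poses.

```bash
cat > h.py <<'E'
import numpy as np, cv2
from scipy.optimize import least_squares
from scipy.spatial.transform import Rotation as R
from bench import r, imaging
def proj(P,c):
    P=np.atleast_2d(P); q=R.from_rotvec(c['attitude']).inv().apply(P-c['xyz']); s=q[:,:2]/q[:,2:]
    s=s*(1+c['k1']*(s**2).sum(1,keepdims=True)); K=c['camera_matrix']
    return s@K[:2,:2].T+K[:2,2]
def ray(p,c):
    K=c['camera_matrix']; d=(np.array(p,float)-K[:2,2])/K[0,0]; s=d.copy()
    for _ in range(8): s=d/(1+c['k1']*(s@s))
    v=R.from_rotvec(c['attitude']).apply([s[0],s[1],1]); return c['xyz'],v
def atz(p,c,z):
    o,v=ray(p,c); return o+v*(z-o[2])/v[2]
def tri(obs):
    A=np.zeros((3,3));b=np.zeros(3)
    for p,c in obs:
        o,v=ray(p,c); v=v/np.linalg.norm(v); M=np.eye(3)-np.outer(v,v); A+=M;b+=M@o
    return np.linalg.solve(A,b)
T=imaging.camera_info("top"); S=imaging.camera_info("side")
E
cat > m.py <<'E'
from h import *
tc=lambda p:np.array(p)/4.4+[225-.4,150-.4]
sc=lambda p:np.array(p)/3.75+[250-.4,140-.4]
to=[tc(p) for p in [(55,155),(750,238),(745,386),(27,315)]]
so=[sc(p) for p in [(235,33),(485,525),(315,575),(105,57)]]
for p,q in zip(to,so): print("corner",atz(p,T,.016),atz(q,S,.016))
loc=np.array([[1,1],[1,-1],[-1,-1],[-1,1]])*[.056,.24]
def pts(v):
    c,s=np.cos(v[2]),np.sin(v[2]); return np.c_[loc@np.array([[c,s],[-s,c]])+v[:2],np.full(4,.016)]
def res(v): return np.r_[(proj(pts(v),T)-to).ravel(),(proj(pts(v),S)-so).ravel()]
f=least_squares(res,[.6,0,0]); print("lane",f.x,np.round(f.fun,1))
L=f.x; c,s=np.cos(L[2]),np.sin(L[2]); ax=np.array([c,s]); ay=np.array([-s,c])
def ll(P): d=P[:2]-L[:2]; return d@ax,d@ay
for nm,pt,ps in [("tip",tc((190,160)),sc((277,82))),]:
    P=tri([(pt,T),(ps,S)]); print(nm,P,ll(P),"top@.04",atz(pt,T,.04),ll(atz(pt,T,.04)),ll(atz(ps,S,.04)))
# sleeve edges in top: silhouettes; centre estimate
for p in [(353,195),(433,205),(333,315),(420,325)]: 
    for z in (.036,): P=atz(tc(p),T,z); print(p,P,ll(P))
E
python3 m.py
```

```text
corner [0.60714926 0.23601186 0.016     ] [0.60111169 0.23412803 0.016     ]
corner [ 0.52801758 -0.22691083  0.016     ] [ 0.53082997 -0.23214821  0.016     ]
corner [ 0.42955184 -0.21507085  0.016     ] [ 0.42390028 -0.21332119  0.016     ]
corner [0.49875386 0.25473128 0.016     ] [0.49855298 0.25664852 0.016     ]
lane [ 0.51516955  0.01268637 -0.15716089] [-1.7 -0.2  2.  -1.7  0.4  2.5 -1.3  0.5  1.  -2.1  1.  -0.  -0.1  1.1
 -0.6 -0.3]
tip [0.59056692 0.14182796 0.04476162] (np.float64(0.05425557677187182), np.float64(0.13935080003282477)) top@.04 [0.59310549 0.14208908 0.04      ] (np.float64(0.05672199616719121), np.float64(0.14000602390738218)) (np.float64(0.054582644859377256), np.float64(0.14402184433249632))
(353, 195) [0.56525664 0.03567261 0.036     ] (np.float64(0.045872105180385446), np.float64(0.030542317271685222))
(433, 205) [ 0.55600832 -0.01668049  0.036     ] (np.float64(0.04493180113203733), np.float64(-0.02261306090220504))
(333, 315) [0.48589924 0.05171709 0.036     ] (np.float64(-0.035018457324443995), np.float64(0.03396845542679599))
(420, 325) [ 0.47668389 -0.00442236  0.036     ] (np.float64(-0.0353335848265298), np.float64(-0.02292144504212884))
```

```bash
cat >> m.py <<'E'
print("lever big", [ (atz(tc(p),T,.122),ll(atz(tc(p),T,.122))) for p in [(360,390),(390,390),(362,362),(390,362)]])
print("small lever",ll(atz(tc((570,430)),T,.08)), "bigtop", ll(atz(tc((385,440)),T,.07)))
Rt=R.from_rotvec(r.get_obs()['orientation']); print(Rt.as_matrix().round(3))
# desired: tool z down, tool y along +-lane ax
for sg in (1,-1):
    y=sg*np.r_[ax,0]; z=np.array([0,0,-1.]); x=np.cross(y,z); D=R.from_matrix(np.c_[x,y,z])
    print(sg,(Rt.inv()*D).as_rotvec(degrees=True).round(1))
goal=np.r_[L[:2]+ax*.003+ay*-.02,.2]; print(goal, Rt.inv().apply(goal-r.get_obs()['tcp_pos'])*100)
E
python3 m.py | tail -14
```

```text
-0.6 -0.3]
tip [0.59056692 0.14182796 0.04476162] (np.float64(0.05425557677187182), np.float64(0.13935080003282477)) top@.04 [0.59310549 0.14208908 0.04      ] (np.float64(0.05672199616719121), np.float64(0.14000602390738218)) (np.float64(0.054582644859377256), np.float64(0.14402184433249632))
(353, 195) [0.56525664 0.03567261 0.036     ] (np.float64(0.045872105180385446), np.float64(0.030542317271685222))
(433, 205) [ 0.55600832 -0.01668049  0.036     ] (np.float64(0.04493180113203733), np.float64(-0.02261306090220504))
(333, 315) [0.48589924 0.05171709 0.036     ] (np.float64(-0.035018457324443995), np.float64(0.03396845542679599))
(420, 325) [ 0.47668389 -0.00442236  0.036     ] (np.float64(-0.0353335848265298), np.float64(-0.02292144504212884))
lever big [(array([0.42588239, 0.03333017, 0.122     ]), (np.float64(-0.091417810944845), np.float64(0.0064146307791374925))), (array([0.42504488, 0.01551346, 0.122     ]), (np.float64(-0.0894564211115852), np.float64(-0.011313585745390577))), (array([0.44255445, 0.03148317, 0.122     ]), (np.float64(-0.07466214406008095), np.float64(0.007199811632170607))), (array([0.44176918, 0.01479691, 0.122     ]), (np.float64(-0.07282608955742649), np.float64(-0.009403701968608931)))]
small lever (np.float64(-0.09687575348229512), np.float64(-0.12275391896293046)) bigtop (np.float64(-0.11462554011404283), np.float64(-0.010016114229033831))
[[-0.894  0.447 -0.   ]
 [ 0.447  0.894 -0.   ]
 [ 0.    -0.    -1.   ]]
1 [-0.   0.  72.4]
-1 [  -0.    -0.  -107.6]
[ 0.51500229 -0.00753669  0.2       ] [-46.39802051 -45.12681718   3.12563829]
```

Call:
jog_arm([
  {"xyz": [-46.4, -45.1, -2], "delta_rot": [0, 0, 72.4], "fingers": 0.65},
  {"xyz": [-46.4, -45.1, -2], "delta_rot": [0, 0, 72.4], "fingers": 0.65},
  {"xyz": [-46.4, -45.1, -2], "delta_rot": [0, 0, 72.4], "fingers": 0.65},
  {"xyz": [-46.4, -45.1, -2], "delta_rot": [0, 0, 72.4], "fingers": 0.65},
  {"xyz": [-46.4, -45.1, -2], "delta_rot": [0, 0, 72.4], "fingers": 0.65},
])

```text
clock: 0.82
tcp_pos: [0.3709, 0.4052, 0.2379]
orientation: [-1.635, -2.682, -0.001]
contact_force: [0.9, 0.2, -0.1]
grip_width: 0.0299
```

```bash
cat > go.py <<'E'
import sys
from h import *
# usage: go.py lx ly z   (lane coords of TCP)  uses lane.npy = x,y,yaw
L=np.load('lane.npy'); c,s=np.cos(L[2]),np.sin(L[2]); ax=np.array([c,s]); ay=np.array([-s,c])
o=r.get_obs(); Rt=R.from_rotvec(o['orientation'])
D=R.from_matrix(np.c_[np.r_[ay,0],np.r_[ax,0],[0,0,-1.]])
d=o['tcp_pos'][:2]-L[:2]
print('t',round(o['clock'],2),'lane',(d@ax).round(4),(d@ay).round(4),'z',o['tcp_pos'][2].round(4),'F',o['contact_force'].round(1),'w',round(o['grip_width'],4),'q',o['joints'].round(2))
if len(sys.argv)>3:
    a=list(map(float,sys.argv[1:4])); g=np.r_[L[:2]+ax*a[0]+ay*a[1],a[2]]
    print('xyz cm',(Rt.inv().apply(g-o['tcp_pos'])*100).round(2),'rot',(Rt.inv()*D).as_rotvec(degrees=True).round(2))
E
python3 - <<'E'
import numpy as np; np.save('lane.npy',[0.51517,0.01269,-0.15716])
E
python3 go.py 0.003 -0.02 0.25
```

```text
t 0.82 lane -0.2039 0.3651 z 0.2379 F [ 0.9  0.2 -0.1] w 0.0299 q [-1.1   0.26  0.19  1.86 -0.06  1.02 -0.41]
xyz cm [-43.29  -6.1   -1.22] rot [ 1.000e-02 -2.000e-02  3.627e+01]
```

Call:
jog_arm([
  {"xyz": [-43.3, -6.1, -1.2], "delta_rot": [0, 0, 36.3], "fingers": 0.65},
  {"xyz": [-43.3, -6.1, -1.2], "delta_rot": [0, 0, 36.3], "fingers": 0.65},
  {"xyz": [-43.3, -6.1, -1.2], "delta_rot": [0, 0, 36.3], "fingers": 0.65},
  {"xyz": [-43.3, -6.1, -1.2], "delta_rot": [0, 0, 36.3], "fingers": 0.65},
  {"xyz": [-43.3, -6.1, -1.2], "delta_rot": [0, 0, 36.3], "fingers": 0.65},
])

```text
clock: 1.23
tcp_pos: [0.4394, 0.2085, 0.2438]
orientation: [-2.38, -2.05, -0.002]
contact_force: [2.0, 0.2, -0.1]
grip_width: 0.0297
```

```bash
python3 go.py 0.003 -0.02 0.25
```

```text
t 1.23 lane -0.1055 0.1815 z 0.2438 F [ 2.   0.2 -0.1] w 0.0297 q [-0.93  0.15  0.4   2.   -0.07  1.   -0.64]
xyz cm [-20.24  10.69  -0.64] rot [ 0.02 -0.07  0.47]
```

Call:
jog_arm([
  {"xyz": [-20.2, 10.7, -0.6], "delta_rot": [0, 0, 0.5], "fingers": 0.65},
  {"xyz": [-20.2, 10.7, -0.6], "delta_rot": [0, 0, 0.5], "fingers": 0.65},
  {"xyz": [-20.2, 10.7, -0.6], "delta_rot": [0, 0, 0.5], "fingers": 0.65},
  {"xyz": [-20.2, 10.7, -0.6], "delta_rot": [0, 0, 0.5], "fingers": 0.65},
  {"xyz": [-20.2, 10.7, -0.6], "delta_rot": [0, 0, 0.5], "fingers": 0.65},
])

```text
clock: 1.65
tcp_pos: [0.5082, 0.0119, 0.2496]
orientation: [-2.389, -2.04, -0.004]
contact_force: [0.8, 0.3, -0.5]
grip_width: 0.0302
```

Call:
jog_arm([
  {"xyz": [0, 0, 0], "delta_rot": [0, 0, 0], "fingers": 0.65},
  {"xyz": [0, 0, 0], "delta_rot": [0, 0, 0], "fingers": 0.65},
  {"xyz": [0, 0, 0], "delta_rot": [0, 0, 0], "fingers": 0.65},
  {"xyz": [0, 0, 0], "delta_rot": [0, 0, 0], "fingers": 0.65},
  {"xyz": [0, 0, 0], "delta_rot": [0, 0, 0], "fingers": 0.65},
])

```text
clock: 2.07
tcp_pos: [0.5078, 0.0137, 0.2494]
orientation: [-2.385, -2.043, -0.004]
contact_force: [-0.7, -0.5, 0.6]
grip_width: 0.0295
```

```bash
python3 go.py 0.003 -0.02 0.25
python3 - <<'E'
from h import *
import pickle
c=imaging.camera_info("wrist"); im=imaging.grab_frame("wrist"); pickle.dump(c,open('w1.pkl','wb')); cv2.imwrite('pics/w1.png',im)
for q in ("sleeve","pointer_tip"): print(q,[(round(d['conf'],2),d['position']) for d in imaging.tip_of("wrist",q)])
E
```

```text
t 2.07 lane -0.0074 -0.0001 z 0.2494 F [-0.7 -0.5  0.6] w 0.0295 q [-0.62  0.19  0.55  1.96 -0.12  1.02 -0.18]
xyz cm [-1.99  1.04 -0.07] rot [ 0.04 -0.14  0.15]
sleeve [(0.62, [126.2, 59.0])]
pointer_tip [(0.79, [386.2, 25.4])]
```

View pics/w1.png

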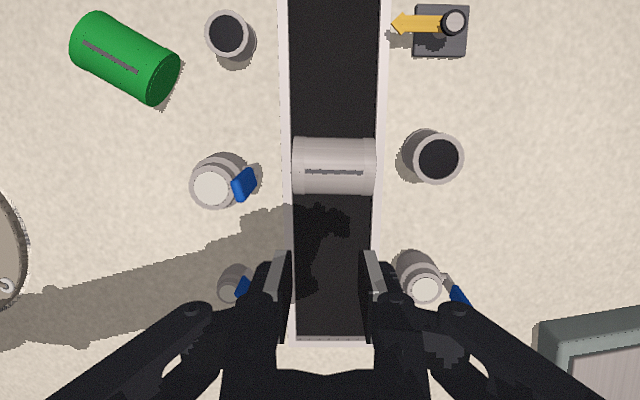

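The wrist picture shows the sleeve at columns 293–376 and rows 137–194, and the pointer tip at about (391,23). The green look-alike is well off to the left at (125,58).

```bash
cat > sl.py <<'E'
from h import *
L=np.load('lane.npy'); c_,s_=np.cos(L[2]),np.sin(L[2]); ax=np.array([c_,s_]); ay=np.array([-s_,c_])
ll=lambda P:np.array([(P[:2]-L[:2])@ax,(P[:2]-L[:2])@ay]).round(4)
def sleeve(c,rows,cols,ang=True):
    """fit centre (lx,ly) from silhouette: rows at mid col (tangents), in lane y-z plane, R=.03 centre z=.036"""
    cm=np.mean(cols); out=[]
    for rr in rows:
        o,v=ray((cm,rr),c); oy=(o[:2]-L[:2])@ay; vy=v[:2]@ay; vz=v[2]
        n=np.hypot(vy,vz); out.append((oy,o[2],vy/n,vz/n))
    # distance of centre (y,.036) from each ray = +-.03
    f=lambda y:[abs((y-a[0])*a[3]-(.036-a[1])*a[2])-.03 for a in out]
    ys=[]
    for a in out:
        y0=a[0]+(.036-a[1])*a[2]/a[3]; dl=.03/abs(a[3]); ys.append((y0-dl,y0+dl))
    return np.round(ys,4)
E
python3 - <<'E'
from sl import *
import pickle
c=pickle.load(open('w1.pkl','rb'))
print(sleeve(c,(137,194),(293,376)))
print('ends',ll(atz((293,165),c,.05)),ll(atz((376,165),c,.05)))
print('tip',ll(atz((391,23),c,.04)),ll(atz((386,25),c,.04)))
for p in [(279,30),(290,340),(389,30),(370,340),(284,200),(381,200)]: print(p,ll(atz(p,c,.016)))
E
```

```text
[[ 0.006   0.0664]
 [-0.0549  0.0074]]
ends [-0.0378  0.01  ] [0.0448 0.0102]
tip [0.0548 0.1421] [0.0503 0.1404]
(279, 30) [-0.052   0.1398]
(290, 340) [-0.0508 -0.226 ]
(389, 30) [0.0573 0.1402]
(370, 340) [ 0.0531 -0.2259]
(284, 200) [-0.052  -0.0365]
(381, 200) [ 0.0573 -0.0362]
```

```bash
python3 go.py 0.003 -0.003 0.085
```

```text
t 2.22 lane -0.0071 -0.0007 z 0.2495 F [-0.3 -0.4  0.3] w 0.0298 q [-0.62  0.19  0.55  1.96 -0.12  1.02 -0.18]
xyz cm [-0.27  1.   16.45] rot [ 0.06 -0.13  0.11]
```

Call:
jog_arm([
  {"xyz": [-0.3, 1, 4], "delta_rot": [0, 0, 0], "fingers": 0.65},
  {"xyz": [-0.3, 1, 8], "delta_rot": [0, 0, 0], "fingers": 0.65},
  {"xyz": [-0.3, 1, 12], "delta_rot": [0, 0, 0], "fingers": 0.65},
  {"xyz": [-0.3, 1, 15.5], "delta_rot": [0, 0, 0], "fingers": 0.65},
  {"xyz": [-0.3, 1, 16.4], "delta_rot": [0, 0, 0], "fingers": 0.65},
])

```text
clock: 2.63
tcp_pos: [0.514, 0.0094, 0.0809]
orientation: [-2.382, -2.041, 0.007]
contact_force: [-0.3, 0.1, 1.5]
grip_width: 0.0299
```

Call:
jog_arm([
  {"xyz": [0, 0, 0.2], "delta_rot": [0, 0, 0], "fingers": 0.65},
  {"xyz": [0, 0, 0.4], "delta_rot": [0, 0, 0], "fingers": 0.65},
  {"xyz": [0, 0, 0.6], "delta_rot": [0, 0, 0], "fingers": 0.65},
  {"xyz": [0, 0, 0.8], "delta_rot": [0, 0, 0], "fingers": 0.65},
  {"xyz": [0, 0, 0.9], "delta_rot": [0, 0, 0], "fingers": 0.65},
])

```text
clock: 3.05
tcp_pos: [0.5152, 0.0097, 0.0732]
orientation: [-2.383, -2.042, 0.003]
contact_force: [-0.6, -0.3, -0.2]
grip_width: 0.0297
```

```bash
python3 go.py 0.003 -0.004 0.066
python3 - <<'E'
from h import *
cv2.imwrite('pics/w2.png',imaging.grab_frame("wrist"))
E
```

```text
t 3.05 lane 0.0005 -0.003 z 0.0732 F [-0.6 -0.3 -0.2] w 0.0297 q [-0.49  0.47  0.45  2.08 -0.33  0.66  0.02]
xyz cm [-0.1   0.26  0.72] rot [-0.23 -0.04  0.19]
```

View pics/w2.png

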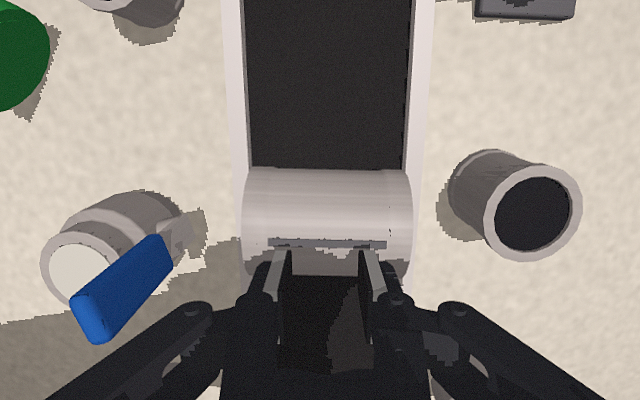

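The fingertips (row ~250, columns 280–370) hover just above the sleeve's top band, centred on it. I'll lower slowly to contact.

Call:
jog_arm([
  {"xyz": [0, 0.1, 0.2], "delta_rot": [0, 0, 0], "fingers": 0.65},
  {"xyz": [0, 0.1, 0.4], "delta_rot": [0, 0, 0], "fingers": 0.65},
  {"xyz": [0, 0.1, 0.6], "delta_rot": [0, 0, 0], "fingers": 0.65},
  {"xyz": [0, 0.1, 0.7], "delta_rot": [0, 0, 0], "fingers": 0.65},
  {"xyz": [0, 0.1, 0.7], "delta_rot": [0, 0, 0], "fingers": 0.65},
])

```text
clock: 3.52
tcp_pos: [0.5158, 0.0095, 0.0657]
orientation: [-2.383, -2.042, 0.004]
contact_force: [-0.2, 0.0, 0.4]
grip_width: 0.0296
```

Call:
jog_arm([
  {"xyz": [0, 0, 0.1], "delta_rot": [0, 0, 0], "fingers": 0.65},
  {"xyz": [0, 0, 0.2], "delta_rot": [0, 0, 0], "fingers": 0.65},
  {"xyz": [0, 0, 0.3], "delta_rot": [0, 0, 0], "fingers": 0.65},
  {"xyz": [0, 0, 0.3], "delta_rot": [0, 0, 0], "fingers": 0.65},
  {"xyz": [0, 0, 0.3], "delta_rot": [0, 0, 0], "fingers": 0.65},
])

```text
clock: 3.93
tcp_pos: [0.5161, 0.0094, 0.065]
orientation: [-2.383, -2.04, 0.002]
contact_force: [-8.0, -0.1, 29.4]
grip_width: 0.03
```

Contact is at about z = 0.0655, with roughly 11 N per mm of press. First stroke, with a lighter press.

Call:
jog_arm([
  {"xyz": [0.5, 0, 0.12], "delta_rot": [0, 0, 0], "fingers": 0.65},
  {"xyz": [1.5, 0, 0.12], "delta_rot": [0, 0, 0], "fingers": 0.65},
  {"xyz": [2.5, 0, 0.12], "delta_rot": [0, 0, 0], "fingers": 0.65},
  {"xyz": [3.2, 0, 0.12], "delta_rot": [0, 0, 0], "fingers": 0.65},
  {"xyz": [3.5, 0, 0.12], "delta_rot": [0, 0, 0], "fingers": 0.65},
])

```text
clock: 4.35
tcp_pos: [0.5224, 0.0457, 0.0652]
orientation: [-2.381, -2.041, -0.002]
contact_force: [-3.1, 0.9, 14.2]
grip_width: 0.0301
```

```bash
python3 go.py 0.003 0.038 0.064
python3 - <<'E'
from h import *
cv2.imwrite('pics/w3.png',imaging.grab_frame("wrist"))
E
```

```text
t 4.35 lane 0.0019 0.0337 z 0.0652 F [-3.1  0.9 14.2] w 0.0301 q [-0.55  0.5   0.43  2.07 -0.35  0.65 -0.03]
xyz cm [0.43 0.11 0.12] rot [-0.21 -0.25  0.22]
```

View pics/w3.png

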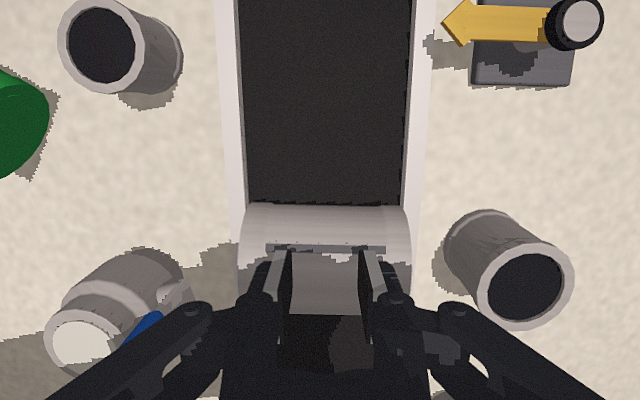

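The stroke worked: the mark stays at the fingertips, the sleeve's front edge moved from row 168 to 203, and it is still square. Lift, step back, repeat.

Call:
jog_arm([
  {"xyz": [0, 0, 0.05], "delta_rot": [0, 0, 0], "fingers": 0.65},
  {"xyz": [0, 0.1, -0.6], "delta_rot": [0, 0, 0], "fingers": 0.65},
  {"xyz": [-1, 0.1, -0.8], "delta_rot": [0, 0, 0], "fingers": 0.65},
  {"xyz": [-2, 0.1, -0.8], "delta_rot": [0, 0, 0], "fingers": 0.65},
  {"xyz": [-2, 0.1, -0.5], "delta_rot": [0, 0, 0], "fingers": 0.65},
])

```text
clock: 4.82
tcp_pos: [0.5202, 0.0227, 0.0705]
orientation: [-2.385, -2.038, -0.001]
contact_force: [0.1, -0.4, -0.7]
grip_width: 0.0301
```

```bash
python3 go.py 0.003 0.014 0.064
python3 - <<'E'
from h import *
cv2.imwrite('pics/w4.png',imaging.grab_frame("wrist"))
E
```

```text
t 4.82 lane 0.0035 0.0106 z 0.0705 F [ 0.1 -0.4 -0.7] w 0.0301 q [-0.51  0.48  0.44  2.07 -0.34  0.65  0.  ]
xyz cm [ 0.33 -0.04  0.65] rot [-0.15 -0.2   0.03]
```

View pics/w4.png

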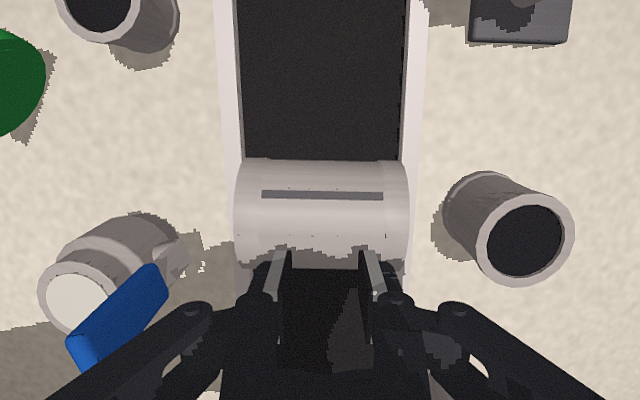

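The sleeve rests where I left it, with the mark at row 195. Descend and stroke again.

Call:
jog_arm([
  {"xyz": [0.4, 0, 0.2], "delta_rot": [0, 0, 0], "fingers": 0.65},
  {"xyz": [0.4, 0, 0.4], "delta_rot": [0, 0, 0], "fingers": 0.65},
  {"xyz": [0.4, 0, 0.55], "delta_rot": [0, 0, 0], "fingers": 0.65},
  {"xyz": [0.4, 0, 0.65], "delta_rot": [0, 0, 0], "fingers": 0.65},
  {"xyz": [0.4, 0, 0.65], "delta_rot": [0, 0, 0], "fingers": 0.65},
])

```text
clock: 5.28
tcp_pos: [0.5207, 0.0283, 0.0649]
orientation: [-2.383, -2.037, -0.002]
contact_force: [-8.8, 1.0, 28.9]
grip_width: 0.0293
```

Call:
jog_arm([
  {"xyz": [0.8, 0, 0.12], "delta_rot": [0, 0, 0], "fingers": 0.65},
  {"xyz": [2.0, 0, 0.12], "delta_rot": [0, 0, 0], "fingers": 0.65},
  {"xyz": [3.2, 0, 0.12], "delta_rot": [0, 0, 0], "fingers": 0.65},
  {"xyz": [4.2, 0, 0.12], "delta_rot": [0, 0, 0], "fingers": 0.65},
  {"xyz": [4.6, 0, 0.12], "delta_rot": [0, 0, 0], "fingers": 0.65},
])

```text
clock: 5.7
tcp_pos: [0.5288, 0.0765, 0.0644]
orientation: [-2.38, -2.04, -0.006]
contact_force: [-0.1, 0.7, 3.2]
grip_width: 0.0298
```

```bash
python3 go.py 0.003 0.038 0.064
```

```text
t 5.7 lane 0.0035 0.0652 z 0.0644 F [-0.1  0.7  3.2] w 0.0298 q [-0.59  0.51  0.43  2.05 -0.35  0.66 -0.08]
xyz cm [-2.72 -0.06  0.02] rot [-0.19 -0.43  0.2 ]
```

Call:
jog_arm([
  {"xyz": [0, 0, 0], "delta_rot": [0, 0, 0], "fingers": 0.65},
  {"xyz": [0, 0, -0.6], "delta_rot": [0, 0, 0], "fingers": 0.65},
  {"xyz": [-1, 0, -0.8], "delta_rot": [0, 0, 0], "fingers": 0.65},
  {"xyz": [-2.2, 0, -0.8], "delta_rot": [0, 0, 0], "fingers": 0.65},
  {"xyz": [-2.2, 0, -0.6], "delta_rot": [0, 0, 0], "fingers": 0.65},
])

```text
clock: 6.12
tcp_pos: [0.5248, 0.0503, 0.0706]
orientation: [-2.386, -2.035, -0.004]
contact_force: [-0.3, -0.1, 0.1]
grip_width: 0.03
```

```bash
python3 go.py 0.003 0.040 0.064
python3 - <<'E'
from h import *
cv2.imwrite('pics/w5.png',imaging.grab_frame("wrist"))
E
```

```text
t 6.12 lane 0.0037 0.0387 z 0.0706 F [-0.3 -0.1  0.1] w 0.03 q [-0.56  0.49  0.44  2.06 -0.34  0.66 -0.05]
xyz cm [ 0.13 -0.06  0.66] rot [-0.17 -0.33 -0.07]
```

View pics/w5.png

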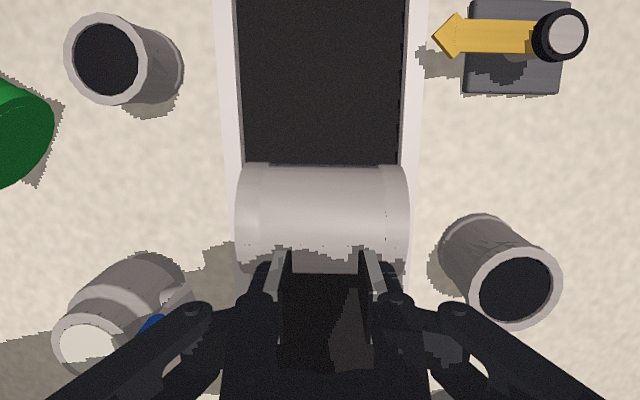

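The sleeve's front edge is at row ~163, so its centre is at lane y ≈ 0.052. It is still square. Third stroke.

Call:
jog_arm([
  {"xyz": [0.3, 0, 0.2], "delta_rot": [0, 0, 0], "fingers": 0.65},
  {"xyz": [0.3, 0, 0.4], "delta_rot": [0, 0, 0], "fingers": 0.65},
  {"xyz": [0.3, 0, 0.55], "delta_rot": [0, 0, 0], "fingers": 0.65},
  {"xyz": [0.3, 0, 0.65], "delta_rot": [0, 0, 0], "fingers": 0.65},
  {"xyz": [0.3, 0, 0.65], "delta_rot": [0, 0, 0], "fingers": 0.65},
])

```text
clock: 6.58
tcp_pos: [0.5255, 0.0555, 0.0652]
orientation: [-2.383, -2.034, -0.006]
contact_force: [-7.3, 0.0, 23.3]
grip_width: 0.0299
```

Call:
jog_arm([
  {"xyz": [0.8, 0, 0.13], "delta_rot": [0, 0, 0], "fingers": 0.65},
  {"xyz": [2.0, 0, 0.13], "delta_rot": [0, 0, 0], "fingers": 0.65},
  {"xyz": [3.2, 0, 0.13], "delta_rot": [0, 0, 0], "fingers": 0.65},
  {"xyz": [4.2, 0, 0.13], "delta_rot": [0, 0, 0], "fingers": 0.65},
  {"xyz": [4.6, 0, 0.13], "delta_rot": [0, 0, 0], "fingers": 0.65},
])

```text
clock: 7.0
tcp_pos: [0.5332, 0.1033, 0.0643]
orientation: [-2.38, -2.037, -0.008]
contact_force: [0.4, 0.2, 0.8]
grip_width: 0.03
```

Call:
jog_arm([
  {"xyz": [0, 0, 0], "delta_rot": [0, 0, 0], "fingers": 0.65},
  {"xyz": [0, 0, -0.6], "delta_rot": [0, 0, 0], "fingers": 0.65},
  {"xyz": [-1, 0, -0.8], "delta_rot": [0, 0, 0], "fingers": 0.65},
  {"xyz": [-2.2, 0, -0.8], "delta_rot": [0, 0, 0], "fingers": 0.65},
  {"xyz": [-2.2, 0, -0.6], "delta_rot": [0, 0, 0], "fingers": 0.65},
])

```text
clock: 7.42
tcp_pos: [0.5293, 0.077, 0.0705]
orientation: [-2.386, -2.032, -0.006]
contact_force: [-0.3, -1.1, -0.3]
grip_width: 0.0303
```

```bash
python3 go.py 0.003 0.066 0.064
python3 - <<'E'
from h import *
cv2.imwrite('pics/w6.png',imaging.grab_frame("wrist"))
E
```

```text
t 7.42 lane 0.0039 0.0657 z 0.0705 F [-0.3 -1.1 -0.3] w 0.0303 q [-0.6   0.5   0.44  2.04 -0.35  0.67 -0.09]
xyz cm [ 0.02 -0.09  0.65] rot [-0.18 -0.46 -0.15]
```

View pics/w6.png

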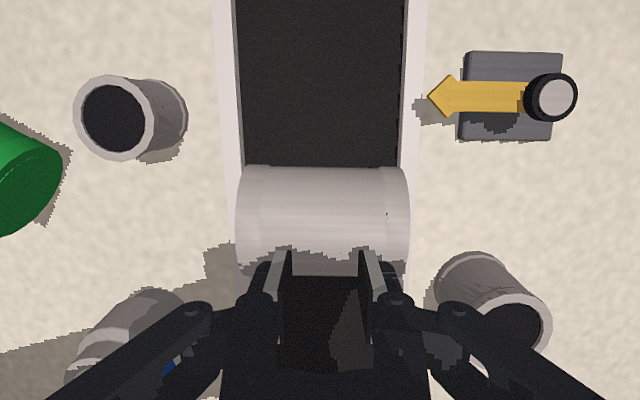

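The sleeve has advanced to lane y ≈ 0.078 and is still square. About 64 mm remain, so strokes four and five follow.

Call:
jog_arm([
  {"xyz": [0.2, 0, 0.2], "delta_rot": [0, 0, 0], "fingers": 0.65},
  {"xyz": [0.2, 0, 0.4], "delta_rot": [0, 0, 0], "fingers": 0.65},
  {"xyz": [0.2, 0, 0.55], "delta_rot": [0, 0, 0], "fingers": 0.65},
  {"xyz": [0.2, 0, 0.65], "delta_rot": [0, 0, 0], "fingers": 0.65},
  {"xyz": [0.2, 0, 0.65], "delta_rot": [0, 0, 0], "fingers": 0.65},
])

```text
clock: 7.88
tcp_pos: [0.5299, 0.0814, 0.0652]
orientation: [-2.383, -2.031, -0.009]
contact_force: [-6.5, 0.2, 24.2]
grip_width: 0.0301
```

Call:
jog_arm([
  {"xyz": [0.8, 0, 0.14], "delta_rot": [0, 0, 0], "fingers": 0.65},
  {"xyz": [1.9, 0, 0.14], "delta_rot": [0, 0, 0], "fingers": 0.65},
  {"xyz": [3.0, 0, 0.14], "delta_rot": [0, 0, 0], "fingers": 0.65},
  {"xyz": [3.8, 0, 0.16], "delta_rot": [0, 0, 0], "fingers": 0.65},
  {"xyz": [4.1, 0, 0.18], "delta_rot": [0, 0, 0], "fingers": 0.65},
])

```text
clock: 8.3
tcp_pos: [0.5373, 0.1246, 0.0645]
orientation: [-2.38, -2.034, -0.013]
contact_force: [-0.6, 1.0, 7.3]
grip_width: 0.0301
```

Call:
jog_arm([
  {"xyz": [0, 0, 0.05], "delta_rot": [0, 0, 0], "fingers": 0.65},
  {"xyz": [0, 0, -0.6], "delta_rot": [0, 0, 0], "fingers": 0.65},
  {"xyz": [-1, 0, -0.8], "delta_rot": [0, 0, 0], "fingers": 0.65},
  {"xyz": [-2, 0, -0.8], "delta_rot": [0, 0, 0], "fingers": 0.65},
  {"xyz": [-2, 0, -0.6], "delta_rot": [0, 0, 0], "fingers": 0.65},
])

```text
clock: 8.72
tcp_pos: [0.5339, 0.1012, 0.0705]
orientation: [-2.385, -2.03, -0.011]
contact_force: [-1.0, -0.4, 0.6]
grip_width: 0.0301
```

```bash
python3 go.py 0.003 0.088 0.064
python3 - <<'E'
from h import *
import pickle
c=imaging.camera_info("wrist"); pickle.dump(c,open('w7.pkl','wb'))
cv2.imwrite('pics/w7.png',imaging.grab_frame("wrist"))
E
```

```text
t 8.72 lane 0.0046 0.0903 z 0.0705 F [-1.  -0.4  0.6] w 0.0301 q [-0.63  0.51  0.44  2.02 -0.36  0.68 -0.13]
xyz cm [-0.24 -0.16  0.65] rot [-0.15 -0.68 -0.17]
```

View pics/w7.png

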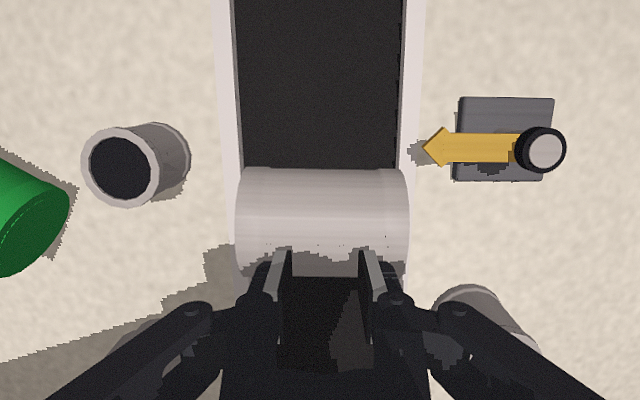

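The sleeve's front edge is at row 168 and the pointer tip at (423,150). Measuring the rest of the way.

Run:
```python
from sl import *
import pickle
c=pickle.load(open('w7.pkl','rb'))
print(sleeve(c,(168,),(236,408)),'tip',ll(atz((423,150),c,.04)))
```

```text
[[0.1003 0.1614]] tip [0.0549 0.1406]
```

The sleeve is at 0.1003 and the pointer at 0.1406, so 40 mm remain. That is a stroke of about 22 mm and then a measured final one.

Call:
jog_arm([
  {"xyz": [0, -0.1, 0.2], "delta_rot": [0, -0.6, 0], "fingers": 0.65},
  {"xyz": [0, -0.1, 0.4], "delta_rot": [0, -0.6, 0], "fingers": 0.65},
  {"xyz": [0, -0.1, 0.55], "delta_rot": [0, -0.6, 0], "fingers": 0.65},
  {"xyz": [0, -0.1, 0.65], "delta_rot": [0, -0.6, 0], "fingers": 0.65},
  {"xyz": [0, -0.1, 0.65], "delta_rot": [0, -0.6, 0], "fingers": 0.65},
])

```text
clock: 9.18
tcp_pos: [0.5328, 0.1035, 0.0651]
orientation: [-2.387, -2.034, -0.0]
contact_force: [-7.1, -0.3, 23.6]
grip_width: 0.0298
```

Call:
jog_arm([
  {"xyz": [0.8, 0, 0.14], "delta_rot": [0, 0, 0], "fingers": 0.65},
  {"xyz": [1.8, 0, 0.14], "delta_rot": [0, 0, 0], "fingers": 0.65},
  {"xyz": [2.8, 0, 0.14], "delta_rot": [0, 0, 0], "fingers": 0.65},
  {"xyz": [3.6, 0, 0.16], "delta_rot": [0, 0, 0], "fingers": 0.65},
  {"xyz": [3.9, 0, 0.18], "delta_rot": [0, 0, 0], "fingers": 0.65},
])

```text
clock: 9.6
tcp_pos: [0.54, 0.1451, 0.0647]
orientation: [-2.384, -2.036, -0.005]
contact_force: [-3.3, 2.7, 13.7]
grip_width: 0.0299
```

Call:
jog_arm([
  {"xyz": [0, 0, 0.05], "delta_rot": [0, 0, 0], "fingers": 0.65},
  {"xyz": [0, 0, -0.6], "delta_rot": [0, 0, 0], "fingers": 0.65},
  {"xyz": [-1, 0, -0.8], "delta_rot": [0, 0, 0], "fingers": 0.65},
  {"xyz": [-2, 0, -0.8], "delta_rot": [0, 0, 0], "fingers": 0.65},
  {"xyz": [-2, 0, -0.6], "delta_rot": [0, 0, 0], "fingers": 0.65},
])

```text
clock: 10.02
tcp_pos: [0.5366, 0.1215, 0.0708]
orientation: [-2.389, -2.032, -0.003]
contact_force: [0.1, -1.2, -0.2]
grip_width: 0.0302
```

```bash
python3 go.py 0.003 0.11 0.064
python3 - <<'E'
from h import *
import pickle
c=imaging.camera_info("wrist"); pickle.dump(c,open('w8.pkl','wb'))
cv2.imwrite('pics/w8.png',imaging.grab_frame("wrist"))
E
```

```text
t 10.02 lane 0.0041 0.1108 z 0.0708 F [ 0.1 -1.2 -0.2] w 0.0302 q [-0.67  0.52  0.44  2.01 -0.35  0.69 -0.17]
xyz cm [-0.08 -0.11  0.68] rot [-0.16 -0.29 -0.22]
```

View pics/w8.png

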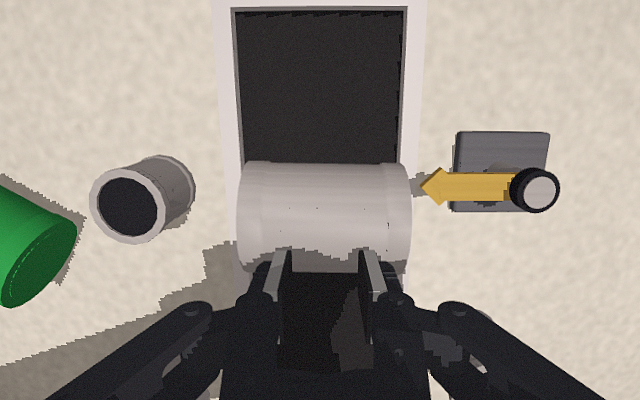

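The sleeve's front edge is at row 163 and the pointer tip at (420,187).

Run:
```python
from sl import *
import pickle
c=pickle.load(open('w8.pkl','rb'))
print(sleeve(c,(162,163),(236,408)),'tip',ll(atz((420,187),c,.04)))
for p in [(222,30),(240,330)]:print(ll(atz(p,c,.016)))
```

```text
[[0.1238 0.1847]
 [0.1232 0.1842]] tip [0.0543 0.1419]
[-0.0483  0.221 ]
[-0.0524  0.0367]
```

About 18 mm remain. I'll make a slightly short stroke with a gentle stop, then measure from higher up.

Call:
jog_arm([
  {"xyz": [0.1, -0.1, 0.2], "delta_rot": [0, -0.3, 0], "fingers": 0.65},
  {"xyz": [0.1, -0.1, 0.4], "delta_rot": [0, -0.3, 0], "fingers": 0.65},
  {"xyz": [0.1, -0.1, 0.55], "delta_rot": [0, -0.3, 0], "fingers": 0.65},
  {"xyz": [0.1, -0.1, 0.65], "delta_rot": [0, -0.3, 0], "fingers": 0.65},
  {"xyz": [0.1, -0.1, 0.65], "delta_rot": [0, -0.3, 0], "fingers": 0.65},
])

```text
clock: 10.48
tcp_pos: [0.5356, 0.1245, 0.065]
orientation: [-2.389, -2.034, 0.002]
contact_force: [-6.4, 0.5, 19.4]
grip_width: 0.0296
```

Call:
jog_arm([
  {"xyz": [0.7, 0, 0.14], "delta_rot": [0, 0, 0], "fingers": 0.65},
  {"xyz": [1.6, 0, 0.14], "delta_rot": [0, 0, 0], "fingers": 0.65},
  {"xyz": [2.4, 0, 0.14], "delta_rot": [0, 0, 0], "fingers": 0.65},
  {"xyz": [3.0, 0, 0.15], "delta_rot": [0, 0, 0], "fingers": 0.65},
  {"xyz": [3.2, 0, 0.16], "delta_rot": [0, 0, 0], "fingers": 0.65},
])

```text
clock: 10.9
tcp_pos: [0.5416, 0.1589, 0.0653]
orientation: [-2.386, -2.035, -0.002]
contact_force: [-5.3, 1.6, 19.9]
grip_width: 0.03
```

Call:
jog_arm([
  {"xyz": [0, 0, 0.05], "delta_rot": [0, 0, 0], "fingers": 0.65},
  {"xyz": [0, 0, 0.05], "delta_rot": [0, 0, 0], "fingers": 0.65},
  {"xyz": [0, 0, -1], "delta_rot": [0, 0, 0], "fingers": 0.65},
  {"xyz": [-2, 0, -4], "delta_rot": [0, 0, 0], "fingers": 0.65},
  {"xyz": [-4, 0, -8], "delta_rot": [0, 0, 0], "fingers": 0.65},
])

```text
clock: 11.32
tcp_pos: [0.5338, 0.1204, 0.1412]
orientation: [-2.382, -2.038, 0.006]
contact_force: [1.1, 0.1, 0.9]
grip_width: 0.0297
```

```bash
python3 go.py 0.003 0.05 0.2
```

```text
t 11.32 lane 0.0015 0.1093 z 0.1412 F [1.1 0.1 0.9] w 0.0297 q [-0.73  0.41  0.51  1.97 -0.27  0.83 -0.23]
xyz cm [-5.92  0.09 -5.89] rot [-0.45 -0.1   0.09]
```

Call:
jog_arm([
  {"xyz": [-4.2, 0.5, -4], "delta_rot": [0, 0, 0], "fingers": 0.65},
  {"xyz": [-4.2, 0.5, -4], "delta_rot": [0, 0, 0], "fingers": 0.65},
  {"xyz": [-4.2, 0.5, -4], "delta_rot": [0, 0, 0], "fingers": 0.65},
  {"xyz": [-4.2, 0.5, -4], "delta_rot": [0, 0, 0], "fingers": 0.65},
  {"xyz": [-4.2, 0.5, -4], "delta_rot": [0, 0, 0], "fingers": 0.65},
])

```text
clock: 11.73
tcp_pos: [0.5317, 0.0795, 0.1799]
orientation: [-2.379, -2.039, 0.008]
contact_force: [0.5, 0.1, -0.7]
grip_width: 0.0303
```

Call:
jog_arm([
  {"xyz": [0, 0, 0], "delta_rot": [0, 0, 0], "fingers": 0.65},
  {"xyz": [0, 0, 0], "delta_rot": [0, 0, 0], "fingers": 0.65},
  {"xyz": [0, 0, 0], "delta_rot": [0, 0, 0], "fingers": 0.65},
  {"xyz": [0, 0, 0], "delta_rot": [0, 0, 0], "fingers": 0.65},
  {"xyz": [0, 0, 0], "delta_rot": [0, 0, 0], "fingers": 0.65},
])

```text
clock: 12.15
tcp_pos: [0.5316, 0.0797, 0.1795]
orientation: [-2.379, -2.039, 0.009]
contact_force: [-1.2, -0.4, 1.0]
grip_width: 0.0297
```

```bash
python3 go.py 0.003 0.05 0.2
python3 - <<'E'
from h import *
import pickle
c=imaging.camera_info("wrist"); pickle.dump(c,open('w9.pkl','wb'))
im=imaging.grab_frame("wrist")
cv2.imwrite('pics/w9.png',im)
cv2.imwrite('pics/w9c.png',cv2.resize(im[90:270,200:450],None,fx=3.2,fy=3.2,interpolation=cv2.INTER_CUBIC))
print([(d['conf'],d['position']) for d in imaging.tip_of("wrist","pointer_tip")])
E
```

```text
t 12.15 lane 0.0058 0.0688 z 0.1795 F [-1.2 -0.4  1. ] w 0.0297 q [-0.7   0.35  0.54  1.96 -0.23  0.9  -0.19]
xyz cm [-1.87 -0.3  -2.05] rot [-0.59 -0.07  0.21]
[(0.61, [385.7, 99.8])]
```

View pics/w9.png

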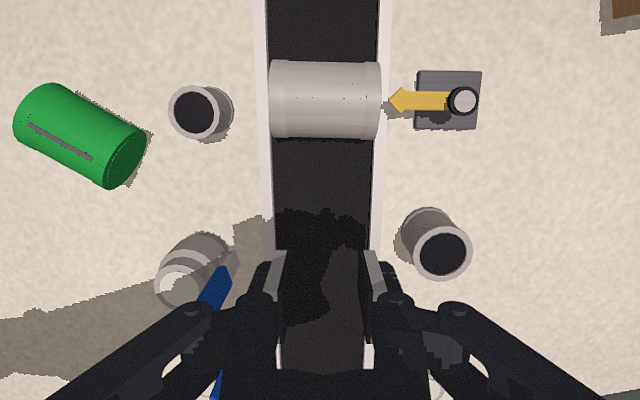

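View pics/w9c.png

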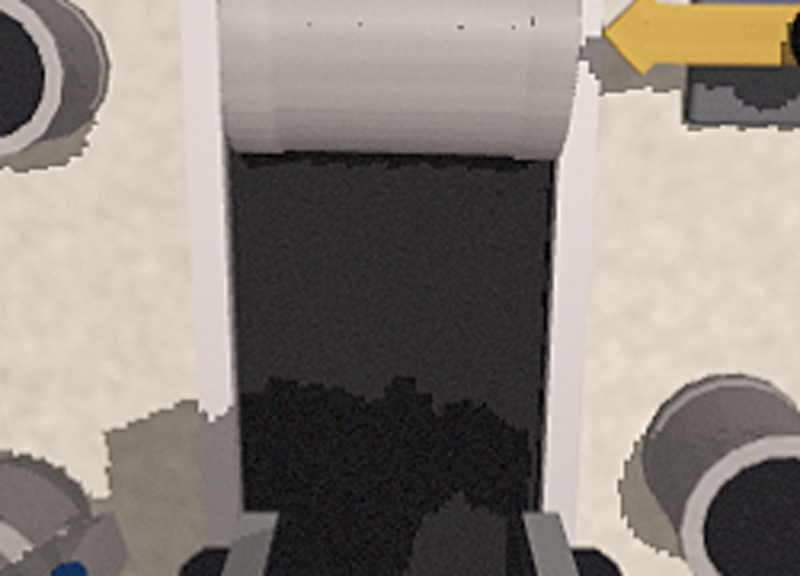

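```bash
python3 - <<'E'
from sl import *
import pickle
c=pickle.load(open('w9.pkl','rb')); im=cv2.imread('pics/w9.png'); g=cv2.cvtColor(im,cv2.COLOR_BGR2GRAY).astype(float)
for col in range(284,372,12):
    p=cv2.GaussianBlur(g[:,col-2:col+3].mean(1).reshape(-1,1),(1,5),0).ravel()
    rr=np.arange(400)
    def cross(a,b):
        for k in range(a,b):
            if (p[k]-90)*(p[k+1]-90)<0: return k+(90-p[k])/(p[k+1]-p[k])
    t,b=cross(45,80),cross(120,150); s=sleeve(c,(t,b),(col,)); print(col,round(t,1),round(b,1),s[0,0],s[1,1])
for p in [(388,100),(386,100),(389,99)]: print('tip',ll(atz(p,c,.04)))
for p in [(253.5,10),(274,200),(391,10),(381,200)]: print('rim',ll(atz(p,c,.016)))
# lane floor edges far: rim direction
E
python3 - <<'E'
import cv2
im=cv2.imread('pics/w9.png'); cv2.imwrite('pics/w9d.png',cv2.resize(im[50:150,255:455],None,fx=4,fy=4,interpolation=cv2.INTER_NEAREST))
E
```

```text
284 59.1 136.4 0.142 0.1431
296 60.6 135.4 0.141 0.144
308 60.9 135.7 0.1407 0.1438
320 61.2 136.0 0.1405 0.1435
332 61.5 136.3 0.1403 0.1433
344 61.8 136.7 0.1402 0.1431
356 62.2 137.0 0.1399 0.1429
368 61.2 138.4 0.1407 0.1419
tip [0.0544 0.142 ]
tip [0.0529 0.142 ]
tip [0.0552 0.1428]
rim [-0.0524  0.2116]
rim [-0.0415  0.0528]
rim [0.0575 0.2116]
rim [0.0567 0.0534]
```

View pics/w9d.png

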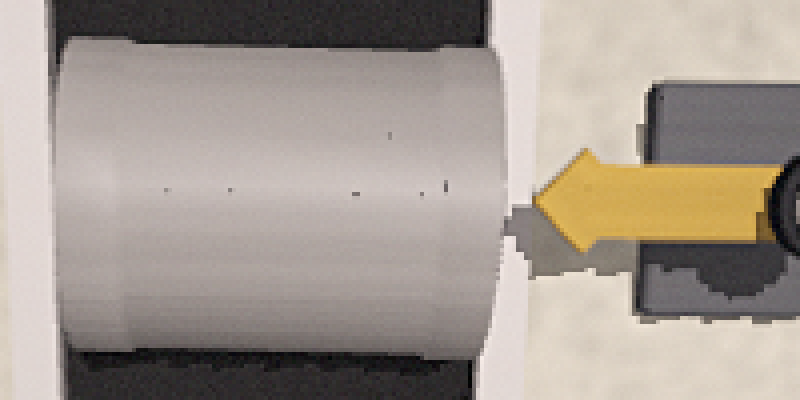

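The sleeve centre is at lane y ≈ 0.142 and the pointer tip at 0.142, with about 1° of skew. Cross-check with the fixed cameras.

Run:
```python
from h import *
from sl import ll
a=imaging.grab_frame("side"); t=imaging.grab_frame("top")
o=np.hstack([cv2.resize(a[130:300,240:420],(400,378)),cv2.resize(t[150:290,220:410],(400,295)) if 0 else cv2.resize(cv2.copyMakeBorder(t[150:290,220:410],0,39,0,0,cv2.BORDER_CONSTANT),(400,378))])
cv2.imwrite('pics/fin.png',o)
t0=cv2.imread('pics/top0.png'); 
import pickle
w=pickle.load(open('w1.pkl','rb')); im=cv2.imread('pics/w1.png'); g=cv2.cvtColor(im,cv2.COLOR_BGR2GRAY).astype(float)
print(r.get_obs()['clock'])
```

```text
12.35
```

View pics/fin.png

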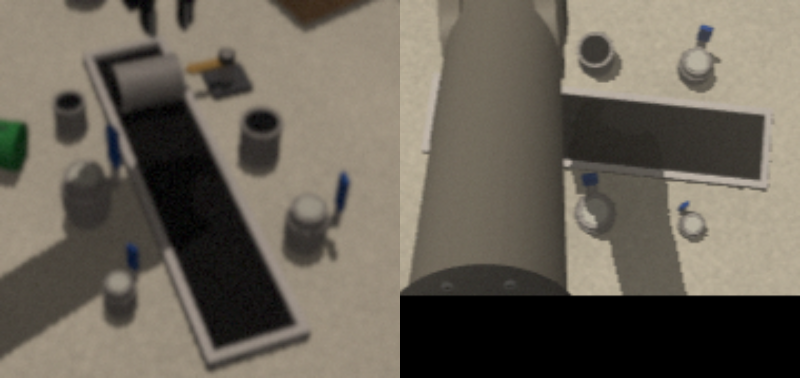

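The side view (left half) shows the sleeve level with the pointer at (150,82), and the valves and couplings standing as before. The arm hides the sleeve from the top camera. Handing in.

```bash
python3 -c "
from bench import r
print(r.hand_in())"
```

```text
the job is handed in; nothing more can be done
None
```

I rolled the grey sleeve about 135 mm along the lane in six fingertip strokes on its top. It now rests level with the brass pointer, and I handed the job in at 12.4 s.

- **Position:** the last wrist picture put the sleeve centre at lane y ≈ 0.142 m and the pointer tip at 0.142 m, good to about 1–2 mm.
- **Squareness:** about 1° of skew, near the limit of what I could measure.
- **Force:** the highest reading I saw was about 30 N, at contact. The fingertips were well clear of everything at hand-in.
- **Bystanders:** in the last side and top pictures the valves and the couplings near the lane stand where they were. I did not re-check coupling C, the wrench or the green look-alike; the arm never came near them.
- **Not confirmed:** the arm hid the sleeve from the top camera at the end, so the final position rests on the wrist measurement. The side view agreed by eye.
- **Disagreement:** the first rough fixed-camera estimates put the pointer at 0.139–0.144 m along the lane. I used the wrist camera's value.

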